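# Prop open the valve test set and switch it on

### The arm

A 6-joint arm with a two-finger parallel gripper is mounted at the origin on the work surface. World frame = base frame: x ahead of the robot, y to its left, z up, the work surface at z = 0. Lengths are in m, angles in rad, forces in N, time in s.
With the tool pointing down it reaches from about 0.35 to 0.725 m from the base axis. Payload 6 kg.
Tool frame: the origin (TCP) lies midway between the tips of the shut fingers; the grasp point (between the pads) lies 19 mm behind it; z points along the fingers, y is the line along which they close (so a half turn about z gives the same grasp; the last joint's range is limited). The gripper opens to 85 mm and grips with 20 to 120 N. Pads are 22 mm wide; open, the fingers measure 114 mm over their backs; the gripper's body (76 mm by 85 mm) begins 54 mm behind the grasp point. The pads swing forward as they close: fully open they stand 13 mm farther back than shut.
Start: joints at [1.628, 0.04, 0.085, 0, -1.615, -0.334], TCP at [0.164, 0.577, 0.198] pointing down, gripper open.
Joint ranges: [-2.56, 2.56], [-1.29, 2.01], [-1.08, 1.49], [-3.29, 1.98], [-2.81, -0.18], [-2.99, 2.99]. Speed limits (rad/s): [2.57, 2.57, 3.01, 3.14, 3.14, 3.14].

### API

Orientations are given as a rotation vector (axis times angle).
In Python, from cell import r gives the robot as it stands.
- The arm moves only by the tool drive_tool, never from a script. Its arguments are lists of equal length, an entry for each row: "fingers": the closure, from -1 (fully open) to 1 (shut), so that 0 is half open; "linear": the shift along the tool's x, y, z in cm, a list of three; "rot": the turn, a rotation vector about the tool's x, y, z in rad, a list of three. In form: {"fingers": [fingers, ...], "linear": [[x, y, z], ...], "rot": [[wx, wy, wz], ...]}. A call has 1 to 5 rows; each row shifts and turns the commanded pose from where the row before left it, along the tool's axes as they then stand; what a row does not reach is not made up. A row lasts 1/10 s, in which the tool goes at most 50 mm and 8.59 degrees, less where a joint would pass 70% of its speed; a pose out of reach is approached as far as the arm can. A call with a gripper value outside its range is refused whole. The fingers move at their own pace and stop on an object; "squeeze" is the grip in N (left out, the last holds). Time passes only in rows, so rows that do not move let the fingers close. It gives the time, the measured TCP pose, the force, the opening and the grip force at its end, in the units of the state.
- r.get_obs(): the state, without advancing time (a new reading comes with each control period).
- r.get_image(name): name is "side" or "top"; returns a dict with "image" (400x640x3 uint8, red, green, blue), "intrinsics" (3x3 intrinsics, pixels), "origin" and "attitude" of the camera in the world. Camera axes: x right, y down, z forward; pixel columns grow to the right and rows downward; lengths in m; the calibration is good to about 2 mm. A picture is of the moment at which its call begins. There is no depth.
- r.hand_in(): hands the job in; it is judged then, once.
The state is a dict: "time_s": time; "q": joint angles; "qd": joint speeds; "effort": joint torques, N m; "tool_pos": TCP position; "orientation": TCP orientation; "ft_force": force on the tool from outside, world axes, zero at the start; "torque": the same for the moment, N m; "width": finger opening in m; "finger_force": force on a finger pad.
Only numpy, scipy, OpenCV 4.12 (cv2) and the standard library are available. Lean on these libraries where they do the work, as an engineer would, in place of code of your own. Each camera call takes 0.05 s, during which the arm holds its last target. There are 200 camera calls.

### The job

Open the lid of the portable valve test set, flip the steel stay inside it fully up and let the lid down gently until it rests propped on the tip of the stay. Then, with the lid propped, turn the black selector on the deck a quarter turn clockwise, fully home, to switch the set on. Leave the loose tools and parts on the bench where they are.

Things in the scene. Friction and masses are not known exactly. Their poses are not given: they have to be found in the camera images.
- case: The test set: black case with aluminium edges, fixed on the bench; origin at the centre of its underside; own x towards the lid hinge (away from the robot), y left, z up. Base 200 (x) by 360 (y), 90 high to the rim, walls 6. Inside, a light grey deck 25 below the rim carries the stay (back right), the selector (x -45, y 100), two flat gauges (7 high, front right) and a display (back left)
- lid (a joint): Lid angle, rad: 0 shut, 1.57 upright, 1.66 against its hinge stop. Lid about 0.5 kg, 28 thick, free-swinging: left alone it falls shut from below about 1.38 and stands back on the hinge stop from above that. It rests on the raised stay at 1.05
- lid_hinge (a point): Mid-point of the lid's hinge axis, which runs along the case's y at the back rim: x 100, y 0, z 90 in the case. The point turns with the lid and has the case's axes when the lid is shut; the lid's front edge swings up and away from the robot
- lid_tab (a point): Grip point of the black rubber pull tab in the middle of the lid's front edge: tab 30 wide (case y), 8 thick, sticking out 34; this point is 20 out, mid width and thickness. From the hinge in the lid's own axes: x -220, z +12. Pinched across its width from above it can be lifted all the way with the gripper pointing down: the tab pivots between the fingers
- stay (a joint): Stay angle, rad: 0 lying flat over the deck along the case's +y, 1.57 upright, 1.71 leaning outward against its stop, its up position. Weight 70 g; its riveted joint is stiff enough (0.065 N m) to hold it at whatever angle it is left
- stay_hinge (a point): The stay's pivot, its axis along the case's x: x +40, y -130, z +83 in the case (18 above the deck). The stay is a round steel rod 10 in diameter
- stay_tip (a point): Centre of the red rubber ball (16 in diameter) at the free end of the stay, 144 from the pivot. Pinch it here (fingers closing along the case's x) to lift it, gently, as it must pivot between the fingers; once half-way up it can be pushed over from its +y side. When the stay is flipped up the lid's inner face comes to rest on this ball
- selector (a joint): Selector angle, rad: about 0 (up to 0.2) at the start, off; grows clockwise seen from above; 1.571 at its stop, on
- selector_grip (a point): Centre of the selector's upright black grip bar (42 long, 14 thick, 32 high), on its vertical turning axis, 37 above the deck and 7 below the bar's top. The bar lies along the point's x axis, which at angle 0 is the case's x
- wrench: Loose steel spanner, 190 long, beside the case; leave it alone. Origin at the centre of its underside
- screwdriver: Loose screwdriver with orange handle, 200 long; leave it alone. Origin at the centre of its underside
- tee: Loose brass tee fitting, 60 long; leave it alone. Origin at the centre of its underside
- flange: Loose teal pipe flange, 92 in diameter, 26 high; leave it alone. Origin at the centre of its underside
- meter: Loose yellow hand-held meter, 160 by 80 by 32; leave it alone. Origin at the centre of its underside
- ballvalve: Loose brass ball valve with a red handle, 110 long; leave it alone. Origin at the centre of its underside

How it is judged:
On the way, in this order (a step that is already met when the one before it is completed fails the run):
1. the stay is up and the lid rests on it (value of joint stay above 1.5 rad and value of joint lid between 0.97 and 1.12 rad), for 0.3 s.
2. the selector is turned on (value of joint selector above 1.37 rad), for 0.2 s.
At the end, for the whole second after the job is handed in: the stay is up (above 1.5 rad), the lid rests on it at 1.05 rad (0.97 to 1.12) and is still, and the selector is on (above 1.37 of 1.571 rad) (all of step 1 and velocity of joint lid between -0.1 and 0.1 rad/s and value of joint selector above 1.37 rad); the robot touches nothing.
It fails at once if the lid is let fall (closing faster than 1.2 rad/s) (velocity of joint lid below -1.2 rad/s).
It fails at once if a loose thing on the bench is moved more than 30 mm (distance of any of wrench, screwdriver, tee, flange, meter, ballvalve from where it was at the start of the episode above 0.03 m).
It also fails if it takes over 72 s, if anything falls off the work surface, if the arm or the gripper's body presses on something with over 40 N, if the wrist force passes 120 N, or if a joint passes its speed limit or range.

## Working session

There is one attempt and no reset: what is moved stays moved. The work goes in short steps, Python scripts to look and compute and a tool call to move; the robot and the scene stay as the last step left them, time stands still between calls to the robot, and variables do not carry over. Pictures are saved under pics/ and viewed, at most 10 in all, crops included, and the job is handed in when it is done.

Besides the shell and the picture viewer there is one more tool, called by a JSON object that holds its "op" and its "data". drive_tool: Moves the arm, as the interface text tells. Its arguments: {"type":"object","properties":{"fingers":{"type":"array","items":{"type":"number"}},"linear":{"type":"array","items":{"type":"array","items":{"type":"number"}}},"rot":{"type":"array","items":{"type":"array","items":{"type":"number"}}},"squeeze":{"type":"number"}},"required":["fingers","linear","rot"]}

```bash
mkdir -p pics
cat > h.py <<'E'
from cell import r
import numpy as np, cv2
from scipy.spatial.transform import Rotation as R
def snap(n,f):
    d=r.get_image(n); cv2.imwrite('pics/'+f+'.png',d['image'][:,:,::-1]); np.savez('pics/'+f+'.npz',K=d['intrinsics'],o=d['origin'],A=np.array(d['attitude'],float)); return d
E
python3 - <<'E'
from h import *
for n in('side','top'):
    d=snap(n,n+'0'); print(n,d['intrinsics'],d['origin'],d['attitude'])
print(r.get_obs())
E
```

```text
side [[455.2762228    0.         328.46662034]
 [  0.         455.2762228  202.37247994]
 [  0.           0.           1.        ]] [ 0.24117341 -1.21579762  0.99321259] [-2.17751237  0.22817524 -0.11301575]
top [[400.17937016   0.         320.42874393]
 [  0.         400.17937016 196.70680251]
 [  0.           0.           1.        ]] [0.35301261 0.01721544 1.52496584] [-2.20231979  2.1623207  -0.12602175]
{'time_s': 0.1, 'q': array([ 1.62769594e+00,  4.07519573e-02,  8.39108422e-02, -4.02049872e-04,
       -1.61555100e+00, -3.33720337e-01]), 'qd': array([-0.00039075, -0.00071777,  0.00327634,  0.00026896, -0.00069856,
       -0.00014095]), 'effort': array([-5.78725667e-03, -3.69342756e+01,  3.48282695e+01,  6.95170462e+00,
       -4.49666055e-03, -5.73618337e-06]), 'tool_pos': array([0.16380896, 0.5768244 , 0.19687999]), 'orientation': array([ 3.10992439e+00, -4.33187722e-01, -1.32395247e-04]), 'ft_force': array([ 0.71306122, -0.55358715,  0.47003779]), 'torque': array([ 0.00713191, -0.04376191, -0.00282132]), 'finger_force': 0.0, 'width': 0.08521159112429717}
```

View pics/top0.png

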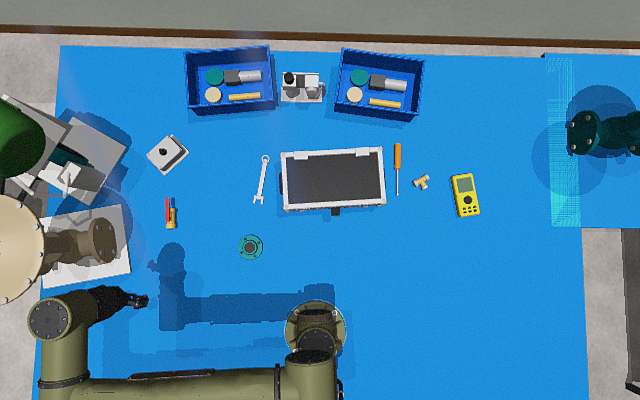

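View pics/side0.png

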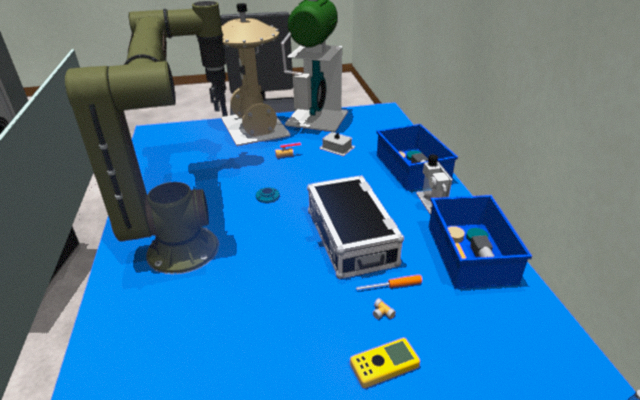

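The case sits at about (333,180) in the top view, with its tab at (335,211), the wrench to its left at (262,180) and the screwdriver to its right at (397,170). I'll enlarge both views.

Run:
```python
import cv2
a=cv2.imread('pics/top0.png')[135:225,270:400]; cv2.imwrite('pics/c1.png',cv2.resize(a,None,fx=6,fy=6,interpolation=cv2.INTER_CUBIC))
a=cv2.imread('pics/side0.png')[165:285,295:415]; cv2.imwrite('pics/c2.png',cv2.resize(a,None,fx=5,fy=5,interpolation=cv2.INTER_CUBIC))
```

```text
(no output)
```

View pics/c1.png

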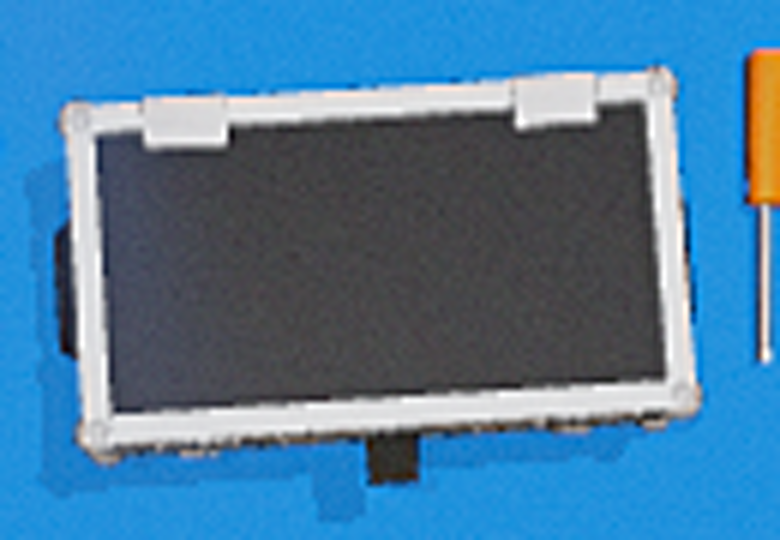

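View pics/c2.png

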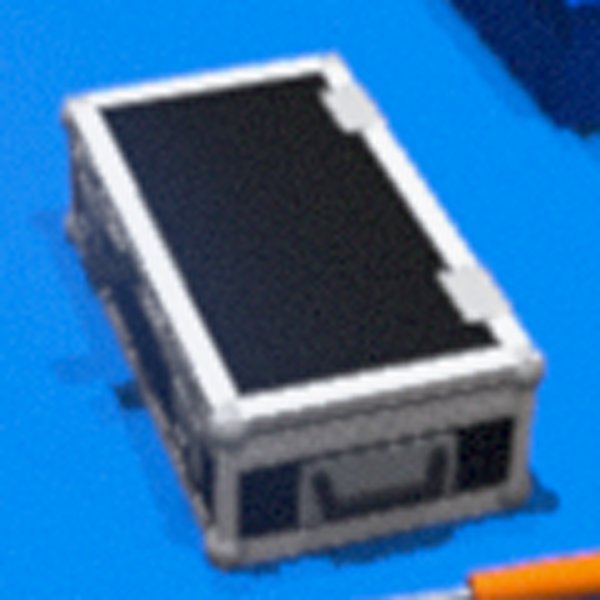

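The crop shows the lid top corners at (66,107), (82,443), (695,397), (672,72) in the top crop. In the side crop the corners are (222,412), (533,352), (338,62), (72,103). The tab tip is at (393,483) in the top crop.

```bash
cat > fit.py <<'E'
from h import *
from scipy.optimize import least_squares
t=np.load('pics/top0.npz'); s=np.load('pics/side0.npz')
def proj(c,P):
    A=R.from_rotvec(c['A']) if c['A'].shape==(3,) else R.from_matrix(c['A'])
    p=A.inv().apply(np.atleast_2d(P)-c['o'])@c['K'].T; return p[:,:2]/p[:,2:]
C=lambda l:np.array([[x,y,z] for x,y,z in l],float)/1e3
co=C([(100,180,118),(-100,180,118),(-100,-180,118),(100,-180,118)])
tab=C([(-134,0,102)])
T=np.array([(66,107),(82,443),(695,397),(672,72),(393,483)])/6+[269.6,134.6]
S=np.array([(338-266,103),(222,412),(533,352),(338,62)])/5+[294.6,164.6]
S=S[[0,1,2,3]]  # front-left, front-right, back-right, back-left
cs=co[[1,2,3,0]]
def W(p,P): return R.from_euler('z',p[2]).apply(P)+[p[0],p[1],0]
def res(p,m=3): 
    a=(proj(t,W(p,np.vstack([co,tab])))-T).ravel()*3; b=(proj(s,W(p,cs))-S).ravel()
    return np.r_[a,b] if m==3 else a if m==1 else b
if __name__=='__main__':
    for m in(3,1,2):
        f=least_squares(res,[.5,0,0],kwargs=dict(m=m)); print(m,f.x.round(4),f.fun.round(1))
    p=least_squares(res,[.5,0,0]).x; np.save('case.npy',p)
    for n,v in dict(tab=(-120,0,102),hinge=(100,0,90),stayh=(40,-130,83),tip=(40,14,83),sel=(-45,100,102)).items(): print(n,W(p,C([v]))[0].round(4))
E
python3 fit.py
```

```text
3 [ 0.5587 -0.0533  0.0827] [-0.1 -0.5  1.5 -0.7  0.   2.9 -1.9 -1.   0.2 -0.9 -1.  -1.1 -0.   1.8
  1.1  1.  -0.8 -1.6]
1 [ 0.5586 -0.0534  0.0835] [-0.1 -0.3  1.6 -0.5  0.1  2.8 -2.  -1.1  0.4 -0.9]
2 [ 0.5597 -0.0515  0.0739] [-0.4 -1.6 -0.4  1.2  0.9  0.9 -0.2 -1.8]
tab [ 0.4391 -0.0632  0.102 ]
hinge [ 0.6583 -0.0451  0.09  ]
stayh [ 0.6093 -0.1796  0.083 ]
tip [ 0.5974 -0.0361  0.083 ]
sel [0.5056 0.0426 0.102 ]
```

{"op": "drive_tool", "data": {"fingers": [-1, -1, -1], "linear": [[0, 0, 0], [0, 0, 0], [0, 0, 0]], "rot": [[0, 0, -0.12], [0, 0, -0.12], [0, 0, -0.12]], "squeeze": 25}}

```text
time_s: 0.4
tool_pos: [0.1638, 0.577, 0.1971]
orientation: [3.137, 0.138, -0.0]
ft_force: [0.0, 0.0, 0.2]
width: 0.0852
finger_force: 0.0
```

{"op": "drive_tool", "data": {"fingers": [-1, -1, -1, -1, -1], "linear": [[2.5, 4.2, 0], [2.5, 4.2, 0], [2.5, 4.2, 0], [2.5, 4.2, 0], [2.5, 4.2, 0]], "rot": [[0, 0, 0], [0, 0, 0], [0, 0, 0], [0, 0, 0], [0, 0, 0]]}}

```text
time_s: 0.9
tool_pos: [0.3065, 0.3764, 0.1975]
orientation: [3.139, 0.132, -0.0]
ft_force: [0.8, 0.7, -0.1]
width: 0.0855
finger_force: 0.0
```

{"op": "drive_tool", "data": {"fingers": [-1, -1, -1, -1, -1], "linear": [[1.5, 4.6, 0], [1.5, 4.6, 0], [1.5, 4.6, 0], [1.5, 4.6, 0], [1.5, 4.6, 0]], "rot": [[0, 0, 0], [0, 0, 0], [0, 0, 0], [0, 0, 0], [0, 0, 0]]}}

```text
time_s: 1.4
tool_pos: [0.3999, 0.1534, 0.1977]
orientation: [-3.138, -0.132, -0.0]
ft_force: [0.6, 0.1, 0.2]
width: 0.0853
finger_force: 0.0
```

{"op": "drive_tool", "data": {"fingers": [-1, -1, -1, -1, -1], "linear": [[0.4, 4.4, 0], [0.4, 4.4, 0], [0.4, 4.4, 0], [0.4, 4.4, 0], [0.4, 4.4, 0]], "rot": [[0, 0, 0], [0, 0, 0], [0, 0, 0], [0, 0, 0], [0, 0, 0]]}}

```text
time_s: 1.9
tool_pos: [0.4378, -0.0641, 0.1977]
orientation: [-3.139, -0.131, -0.0]
ft_force: [0.8, -0.5, 0.1]
width: 0.0854
finger_force: 0.0
```

```bash
cat > w.py <<'E'
from h import *
p=np.load('case.npy')
def st():
    o=r.get_obs(); Rz=R.from_euler('z',p[2]).inv()
    c=Rz.apply(np.array(o['tool_pos'])-[p[0],p[1],0])*1e3; M=(Rz*R.from_rotvec(o['orientation'])).as_matrix()
    print('t',round(o['time_s'],2),'case TCP mm',c.round(1),'toolx',M[:,0].round(3),'toolz',M[:,2].round(3),'F',Rz.apply(o['ft_force']).round(1),'w',round(o['width']*1e3,1),'ff',round(float(o['finger_force']),1),'q',o['q'].round(2))
if __name__=='__main__': st()
E
python3 w.py
```

```text
t 1.9 case TCP mm [-121.3   -0.7  197.7] toolx [1.    0.001 0.   ] toolz [ 0.  0. -1.] F [ 0.8 -0.5  0.1] w 85.4 ff 0.0 q [ 0.31 -0.39 -0.29 -0.   -1.67  1.34]
```

{"op": "drive_tool", "data": {"fingers": [-1, -1, -1, -1, -1], "linear": [[0, 0, 3.5], [0, 0, 3.5], [0, 0, 2.5], [0, 0, 1.5], [0, 0, 0.5]], "rot": [[0, 0, 0], [0, 0, 0], [0, 0, 0], [0, 0, 0], [0, 0, 0]]}}

```text
time_s: 2.4
tool_pos: [0.4372, -0.0624, 0.0813]
orientation: [3.138, 0.131, -0.004]
ft_force: [0.0, 0.9, 0.3]
width: 0.0855
finger_force: 0.0
```

{"op": "drive_tool", "data": {"fingers": [1, 1, 1, 1, 1], "linear": [[0, 0, 0], [0, 0, 0], [0, 0, 0], [0, 0, 0], [0, 0, 0]], "rot": [[0, 0, 0], [0, 0, 0], [0, 0, 0], [0, 0, 0], [0, 0, 0]], "squeeze": 25}}

```text
time_s: 2.9
tool_pos: [0.4383, -0.0622, 0.0833]
orientation: [-3.139, -0.131, -0.001]
ft_force: [-1.1, 0.3, -0.6]
width: 0.0122
finger_force: 0.0
```

```bash
python3 w.py
```

```text
t 2.9 case TCP mm [-120.7    1.1   83.3] toolx [1.    0.001 0.001] toolz [ 0.001  0.    -1.   ] F [-1.1  0.4 -0.6] w 12.2 ff 0.0 q [ 0.32 -0.39 -0.5   0.   -1.46  1.33]
```

Run:
```python
from h import *
d=snap('side','s1'); a=d['image'][120:290,230:420,::-1]; cv2.imwrite('pics/s1c.png',cv2.resize(a,None,fx=3.5,fy=3.5,interpolation=cv2.INTER_CUBIC))
import w; w.st()
```

```text
t 2.95 case TCP mm [-120.8    1.1   83.2] toolx [1.    0.    0.001] toolz [ 0.001  0.    -1.   ] F [-0.2 -0.2  0.8] w 4.4 ff 0.0 q [ 0.32 -0.39 -0.5   0.   -1.46  1.33]
```

View pics/s1c.png

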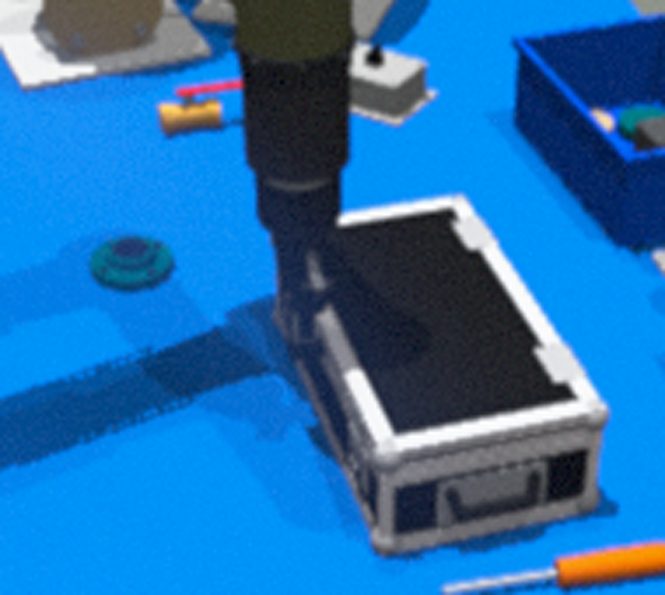

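Run:
```python
from fit import *
p=np.load('case.npy'); q=lambda v:((proj(s,W(p,C([v])))[0]-[230,120])*3.5).round(0)
for v in [(-121,1,83),(-121,1,102),(-121,1,156),(-134,15,106),(-134,-15,106),(-100,15,106),(-100,-15,106),(-100,-180,118),(-100,-180,0),(-100,-180,90)]: print(v,q(v))
d=snap('side','s2');snap('top','t2'); a=d['image'][180:245,295:345,::-1]; a=cv2.resize(a,None,fx=9,fy=9,interpolation=cv2.INTER_CUBIC); cv2.imwrite('pics/s2c.png',cv2.convertScaleAbs(a,alpha=2.2,beta=20))
```

```text
(-121, 1, 83) [300. 360.]
(-121, 1, 102) [300. 344.]
(-121, 1, 156) [299. 296.]
(-134, 15, 106) [282. 334.]
(-134, -15, 106) [291. 353.]
(-100, 15, 106) [318. 328.]
(-100, -15, 106) [327. 347.]
(-100, -180, 118) [381. 451.]
(-100, -180, 0) [380. 553.]
(-100, -180, 90) [381. 476.]
```

View pics/s2c.png

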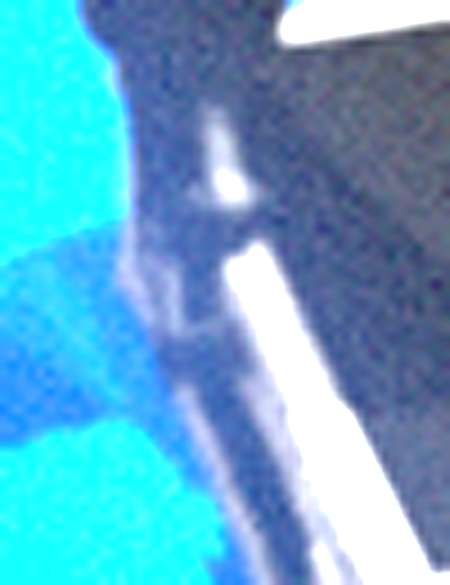

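The dark fingertips end near (190,385) in this crop, where I expected them. I can't make out the tab between them, so I'll check the gripper reading.

{"op": "drive_tool", "data": {"fingers": [1, 1], "linear": [[0, 0, 0], [0, 0, 0]], "rot": [[0, 0, 0], [0, 0, 0]]}}

```text
time_s: 3.25
tool_pos: [0.438, -0.0623, 0.0828]
orientation: [3.139, 0.131, -0.0]
ft_force: [0.5, 0.3, 0.1]
width: -0.0001
finger_force: 0.0
```

Run:
```python
import w; w.st()
from h import *
a=cv2.imread('pics/t2.png')[135:235,270:400]; cv2.imwrite('pics/t2c.png',cv2.convertScaleAbs(cv2.resize(a,None,fx=6,fy=6,interpolation=cv2.INTER_CUBIC),alpha=1.5))
```

```text
t 3.25 case TCP mm [-121.     1.    82.8] toolx [ 1.  0. -0.] toolz [-0. -0. -1.] F [0.5 0.3 0.1] w -0.1 ff 0.0 q [ 0.32 -0.39 -0.5   0.   -1.46  1.33]
```

{"op": "drive_tool", "data": {"fingers": [1, 1, 1, 1], "linear": [[0, 0, -0.8], [0, 0, -0.8], [0, 0, -0.4], [0, 0, 0]], "rot": [[0, 0, 0], [0, 0, 0], [0, 0, 0], [0, 0, 0]]}}

```text
time_s: 3.65
tool_pos: [0.4386, -0.0622, 0.104]
orientation: [-3.139, -0.131, -0.003]
ft_force: [-0.5, 0.2, -0.8]
width: -0.0005
finger_force: 0.0
```

Run:
```python
import w; w.st()
from h import *
d=snap('side','s3'); a=d['image'][180:245,295:345,::-1]; a=cv2.resize(a,None,fx=8,fy=8,interpolation=cv2.INTER_CUBIC)
b=cv2.imread('pics/side0.png')[180:245,295:345]; b=cv2.resize(b,None,fx=8,fy=8,interpolation=cv2.INTER_CUBIC)
cv2.imwrite('pics/s3c.png',(np.hstack([b,a])/255.)**.45*255)
```

```text
t 3.65 case TCP mm [-120.4    1.   104. ] toolx [1.    0.001 0.002] toolz [ 0.002  0.    -1.   ] F [-0.5  0.3 -0.8] w -0.5 ff 0.0 q [ 0.32 -0.39 -0.47  0.   -1.5   1.33][ WARN:0@2.213] global loadsave.cpp:1063 imwrite_ Unsupported depth image for selected encoder is fallbacked to CV_8U.
```

View pics/s3c.png

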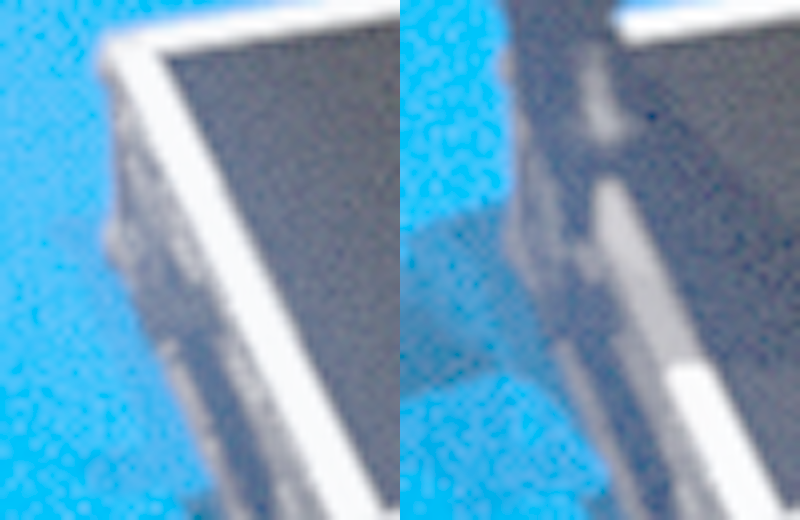

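Left panel: the tab is the dark patch near (180,300). Right panel: with the fingers raised, their tips end near (570,250), clearly above the tab and higher than the reported TCP projects. They probably closed just above it, so I'll probe downward with the fingers shut.

{"op": "drive_tool", "data": {"fingers": [1, 1, 1, 1], "linear": [[0, 0, 0.8], [0, 0, 0.8], [0, 0, 0.5], [0, 0, 0.3]], "rot": [[0, 0, 0], [0, 0, 0], [0, 0, 0], [0, 0, 0]]}}

```text
time_s: 4.1
tool_pos: [0.4375, -0.0624, 0.0776]
orientation: [3.138, 0.131, -0.003]
ft_force: [-0.3, -0.5, 0.1]
width: -0.0002
finger_force: 0.0
```

{"op": "drive_tool", "data": {"fingers": [1, 1], "linear": [[0, 0, 0.3], [0, 0, 0]], "rot": [[0, 0, 0], [0, 0, 0]]}}

```text
time_s: 4.3
tool_pos: [0.4378, -0.0623, 0.0754]
orientation: [3.139, 0.131, -0.001]
ft_force: [-0.4, -0.0, -0.7]
width: -0.0002
finger_force: 0.0
```

{"op": "drive_tool", "data": {"fingers": [1, 1], "linear": [[0, 0, 0.3], [0, 0, 0]], "rot": [[0, 0, 0], [0, 0, 0]]}}

```text
time_s: 4.5
tool_pos: [0.4382, -0.0623, 0.0728]
orientation: [3.139, 0.131, 0.001]
ft_force: [0.7, 0.3, -1.0]
width: 0.0002
finger_force: 0.0
```

Run:
```python
from fit import *
import w; w.st()
d=snap('top','t3'); e=snap('side','s4')
a=d['image'][160:250,290:370,::-1]; b=e['image'][175:240,290:355,::-1]
g=lambda im,f:(((cv2.resize(im,None,fx=f,fy=f,interpolation=cv2.INTER_LINEAR)/255.)**.5)*255).astype(np.uint8)
a=g(a,5);b=g(b,6); b=np.pad(b,((0,60),(0,0),(0,0))); cv2.imwrite('pics/t3c.png',np.hstack([a[:450],b[:450]]))
p=np.load('case.npy'); P=W(p,C([(-121,1,73),(-121,1,127),(-134,0,106)]))
print((proj(t,P)-[290,160])*5,(proj(s,P)-[290,175])*6+[400,0])
```

```text
t 4.5 case TCP mm [-120.8    1.    72.8] toolx [1.    0.001 0.   ] toolz [ 0. -0. -1.] F [ 0.8  0.2 -1. ] w 0.2 ff 0.0 q [ 0.32 -0.39 -0.52  0.   -1.44  1.33]
[[220.9641938  258.18377849]
 [225.24798966 253.75331638]
 [226.20464025 273.67715115]] [[555.28796616 302.12266367]
 [553.30311201 222.35552781]
 [531.16314182 259.11960299]]
```

View pics/t3c.png

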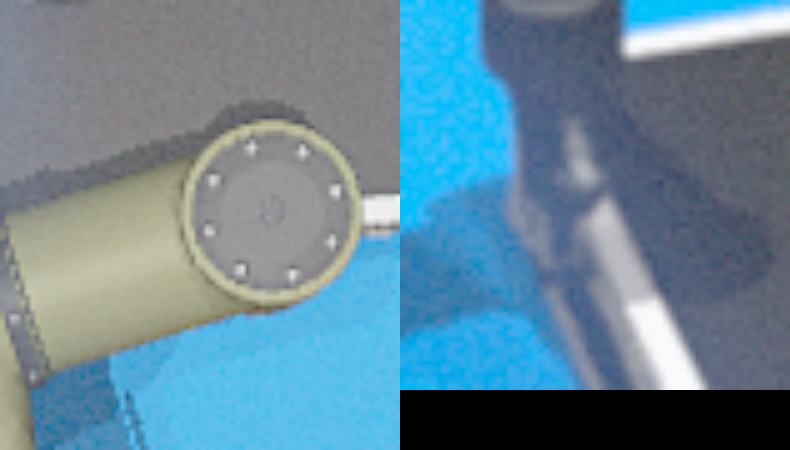

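Run:
```python
from fit import *
p=np.load('case.npy')
A=R.from_rotvec(t['A']) if t['A'].shape==(3,) else R.from_matrix(t['A'])
d=A.apply(np.linalg.inv(t['K'])@[344.4,202.4,1])
for z in(.15,.2,.25,.3,.35,.4,.45,.5):
    P=t['o']+d*(z-t['o'][2])/d[2]; c=R.from_euler('z',-p[2]).apply(P-[p[0],p[1],0])*1e3
    print(z,P.round(3),c.round(0), proj(s,P).round(0))
```

```text
0.15 [ 0.466 -0.093  0.15 ] [-96. -32. 150.] [[326. 211.]]
0.2 [ 0.462 -0.089  0.2  ] [-99. -27. 200.] [[324. 197.]]
0.25 [ 0.458 -0.085  0.25 ] [-103.  -23.  250.] [[323. 183.]]
0.3 [ 0.454 -0.081  0.3  ] [-107.  -19.  300.] [[321. 168.]]
0.35 [ 0.45  -0.077  0.35 ] [-111.  -14.  350.] [[319. 153.]]
0.4 [ 0.445 -0.073  0.4  ] [-114.  -10.  400.] [[317. 136.]]
0.45 [ 0.441 -0.069  0.45 ] [-118.   -6.  450.] [[315. 120.]]
0.5 [ 0.437 -0.065  0.5  ] [-122.   -1.  500.] [[313. 102.]]
```

Run:
```python
import cv2,numpy as np
g=lambda f:cv2.imread(f'pics/{f}.png').astype(int).mean(2)
a,b,c=g('side0'),g('s3'),g('s4')
for n,m in(('orig',a),('z104',b),('z73',c)):
    print(n,'cols 304..331')
    for y in range(198,234): print(y,' '.join('%3d'%v for v in m[y,304:332]))
```

```text
orig cols 304..331
198 136 129 137 130 132  98  87  96 104 134 190 237 244 243 245 231 145  62  44  54  50  44  49  47  45  47  47  44
199 130 131 133 133 130  97  84 110  97 103 161 229 243 244 244 242 188 103  56  54  50  50  49  52  46  46  46  45
200 131 134 133 136 132 101  93 127 106  93 116 181 238 242 243 245 233 143  66  47  49  49  53  48  44  46  47  52
201 134 132 136 135 134 103  79 111 113  92  90 151 230 243 243 243 241 194 101  51  55  51  51  47  44  55  48  50
202 134 137 134 135 134 103  72 102 124 108 100 134 195 238 243 243 245 232 143  63  51  49  50  53  51  49  49  47
203 134 130 129 135 139 111  73  92 117 113 116 139 164 230 244 243 245 236 170  85  51  51  52  52  51  44  54  46
204 131 133 127 136 139 109  72  86 103 113 113 120 129 196 239 244 242 240 197 117  64  51  53  43  53  48  47  48
205 133 128 134 131 142 113  72  76  95 107 101 112 115 160 228 243 242 242 232 163  82  53  55  51  53  53  47  53
206 125 132 133 130 132 115  73  73  86  97  99 112 122 140 195 236 244 244 239 199 113  60  52  53  55  54  53  45
207 127 125 123 129 136 123  84  86  
[... 10783 characters left out ...]
 247
228 111 111 112 113 117 118 117  92  67  69  73  72  82  90  78  57  42  38  48  49  64  93  92 102 153 227 243 245
229 117 113 116 107 109 119 118 112  84  73  67  75  77  86  85  67  50  43  45  46  54  83  96 101 129 197 241 247
230 112 115 106 109 116 116 116 111  99  79  71  72  75  81  83  71  54  45  47  42  49  71  92  96 107 164 234 245
231 109 116 114 107 106 108 114 117 117  87  75  70  72  80  87  81  59  43  44  43  44  58  82  90  99 138 211 242
232 111 112 113 112 109 113 111 120 117 104  78  77  73  69  83  88  69  48  45  45  48  50  74  91 109 131 171 233
233 108 108 112 111 113 116 111 113 122 109 108  89  73  79  80  83  77  44  43  43  41  46  62  87 105 109 138 205
```

Run:
```python
from fit import *
print(proj(s,np.array([[.1638,.5768,.197],[.1638,.5768,.21],[.1638,.5768,.251]])))
g=cv2.imread('pics/side0.png').astype(int).mean(2)
for y in range(88,120): print(y,' '.join('%3d'%v for v in g[y,204:236]))
```

```text
[[221.60768502 116.63013012]
 [221.16737214 113.70646423]
 [219.75524146 104.32995386]]
88 204 201 194 198 186 129  80  79 100  82  55  34  25  10  32  26  28  16  23  27  24  56 126 177 175 126  63  35  41  39  39  39
89 206 201 201 203 181 107  44  67  78  63  44  32  29  26  27  30  26  26  13  22  29  77 142 182 177 129  69  42  43  36  44  57
90 198 198 204 201 184 111  48  51  55  48  38  28  31  26  28  31  31  19  28  23  49 115 175 190 184 155  82  42  38  43  65  98
91 201 199 200 201 186 127  60  43  51  47  31  34  27  27  29  30  23  29  31  29  64 132 188 199 192 174 107  49  38  55 101 140
92 201 199 201 199 185 130  61  41  49  45  37  31  32  30  24  32  35  26  25  34  71 138 191 195 191 177 136  76  64  89 122 127
93 198 197 193 198 186 137  64  42  37  40  37  30  26  26  34  30  24  18  32  43  99 167 191 195 191 186 171 129 108 122 127  99
94 195 195 191 190 185 155  85  33  41  45  39  35  29  31  36  26  28  25  27  35  90 156 185 189 187 190 184 173 160 135 106  80
95 192 186 186 188 192 170  95  36  35  35  29  35  32  33  34  34  32  31  34  30  72 140 186 
[... 2499 characters left out ...]
  47 113 192 187 131 105 113 134 147 147
115 204 202 201 202 200 192 193 194 191 192 193 191 193 198 198 200 199 184 124  70  70  83  90 139 201 207 181 177 186 205 225 226
116 203 199 201 197 198 194 196 192 192 195 194 193 191 195 195 192 195 190 163 146 153 164 171 202 228 231 227 228 227 233 234 233
117 200 204 198 199 195 200 198 196 193 192 194 190 189 189 185 184 186 191 219 226 227 226 228 230 232 233 234 233 235 230 224 216
118 196 196 195 189 190 191 187 189 180 176 176 166 164 156 156 154 155 168 219 232 233 235 234 233 233 233 231 232 230 222 178 144
119 173 175 174 159 156 150 153 149 146 139 143 139 133 131 131 129 128 141 186 229 235 231 231 232 231 232 232 230 224 220 195 156
```

{"op": "drive_tool", "data": {"fingers": [1, 1], "linear": [[0, 0, 0.3], [0, 0, 0]], "rot": [[0, 0, 0], [0, 0, 0]]}}

```text
time_s: 4.8
tool_pos: [0.4384, -0.0624, 0.0725]
orientation: [3.138, 0.131, 0.003]
ft_force: [-7.1, 2.8, 13.7]
width: -0.0002
finger_force: 6.7
```

{"op": "drive_tool", "data": {"fingers": [1, 1], "linear": [[0, 0, 0.3], [0, 0, 0]], "rot": [[0, 0, 0], [0, 0, 0]]}}

```text
time_s: 5.0
tool_pos: [0.4385, -0.0625, 0.0723]
orientation: [3.138, 0.132, 0.005]
ft_force: [-16.5, 5.3, 28.2]
width: -0.0002
finger_force: 14.1
```

The fingers met the tab or lid at a reported z of 72 mm, so they had closed above the tab. I'll back up, open, go about 30 mm deeper and close again.

{"op": "drive_tool", "data": {"fingers": [1, 1, -1, -1, -1], "linear": [[0, 0, -1.0], [0, 0, -1.5], [0, 0, 0], [0, 0, 0], [0, 0, 0]], "rot": [[0, 0, 0], [0, 0, 0], [0, 0, 0], [0, 0, 0], [0, 0, 0]]}}

```text
time_s: 5.5
tool_pos: [0.4376, -0.0623, 0.091]
orientation: [3.139, 0.13, -0.002]
ft_force: [0.5, 0.5, -0.2]
width: 0.0431
finger_force: 0.0
```

{"op": "drive_tool", "data": {"fingers": [-1, -1, -1, -1, -1], "linear": [[0, 0, 0], [0, 0, 0], [0, 0, 1.0], [0, 0, 1.0], [0, 0, 0]], "rot": [[0, 0, 0], [0, 0, 0], [0, 0, 0], [0, 0, 0], [0, 0, 0]]}}

```text
time_s: 6.0
tool_pos: [0.4367, -0.0624, 0.0693]
orientation: [3.139, 0.13, -0.006]
ft_force: [-0.4, 0.6, 0.2]
width: 0.0854
finger_force: 0.0
```

{"op": "drive_tool", "data": {"fingers": [-1, -1, -1], "linear": [[0, 0, 0.5], [0, 0, 0.5], [0, 0, 0]], "rot": [[0, 0, 0], [0, 0, 0], [0, 0, 0]]}}

```text
time_s: 6.3
tool_pos: [0.4376, -0.0623, 0.061]
orientation: [3.139, 0.131, -0.002]
ft_force: [0.0, 0.7, -0.7]
width: 0.0859
finger_force: 0.0
```

{"op": "drive_tool", "data": {"fingers": [1, 1, 1, 1], "linear": [[0, 0, 0], [0, 0, 0], [0, 0, 0], [0, 0, 0]], "rot": [[0, 0, 0], [0, 0, 0], [0, 0, 0], [0, 0, 0]]}}

```text
time_s: 6.7
tool_pos: [0.4382, -0.0626, 0.0622]
orientation: [3.138, 0.131, 0.001]
ft_force: [-1.0, -8.5, 5.8]
width: 0.0292
finger_force: 29.6
```

```bash
python3 w.py
```

```text
t 6.7 case TCP mm [-120.8    0.7   62.2] toolx [1. 0. 0.] toolz [ 0.    -0.001 -1.   ] F [-1.7 -8.4  5.8] w 29.2 ff 29.6 q [ 0.32 -0.38 -0.53  0.   -1.42  1.34]
```

The opening is 29 mm with 30 N, so the tab is gripped, but only near the fingertips. The real tips sit about 30 mm above the reported TCP here, so I'll re-grip 10 mm deeper.

{"op": "drive_tool", "data": {"fingers": [-0.2, -0.2, -0.2, -0.2, -0.2], "linear": [[0, 0, 0], [0, 0, 0], [0, 0.1, 0.5], [0, 0, 0.5], [0, 0, 0]], "rot": [[0, 0, 0], [0, 0, 0], [0, 0, 0], [0, 0, 0], [0, 0, 0]]}}

```text
time_s: 7.2
tool_pos: [0.4374, -0.0633, 0.0506]
orientation: [3.139, 0.13, -0.003]
ft_force: [-0.4, 0.0, 0.6]
width: 0.0511
finger_force: 0.0
```

{"op": "drive_tool", "data": {"fingers": [1, 1, 1, 1], "linear": [[0, 0, 0], [0, 0, 0], [0, 0, 0], [0, 0, 0]], "rot": [[0, 0, 0], [0, 0, 0], [0, 0, 0], [0, 0, 0]]}}

```text
time_s: 7.6
tool_pos: [0.4381, -0.0628, 0.052]
orientation: [-3.138, -0.131, -0.0]
ft_force: [-2.3, 4.6, 2.1]
width: 0.0291
finger_force: 26.3
```

```bash
python3 w.py
```

```text
t 7.6 case TCP mm [-120.9    0.6   52. ] toolx [1.    0.001 0.   ] toolz [ 0.     0.001 -1.   ] F [-1.9  4.8  2.1] w 29.1 ff 26.3 q [ 0.32 -0.38 -0.55 -0.   -1.4   1.34]
```

Run:
```python
import numpy as np
th=np.arange(0,1.61,.1); x=-22*np.cos(th)+1.2*np.sin(th); z=22*np.sin(th)+1.2*np.cos(th)
for i in range(len(th)-1): print(round(th[i+1],1),round(x[i+1]-x[i],2),round(-(z[i+1]-z[i]),2),'| x',round(100+10*x[i+1],1),'z',round(90+10*z[i+1],1))
```

```text
0.1 0.23 -2.19 | x -117.7 z 123.9
0.2 0.45 -2.16 | x -113.2 z 145.5
0.3 0.66 -2.1 | x -106.6 z 166.5
0.4 0.87 -2.02 | x -98.0 z 186.7
0.5 1.06 -1.93 | x -87.3 z 206.0
0.6 1.25 -1.81 | x -74.8 z 224.1
0.7 1.43 -1.68 | x -60.5 z 240.9
0.8 1.59 -1.53 | x -44.7 z 256.2
0.9 1.73 -1.36 | x -27.4 z 269.8
1.0 1.86 -1.18 | x -8.8 z 281.6
1.1 1.97 -0.99 | x 10.9 z 291.5
1.2 2.06 -0.79 | x 31.5 z 299.4
1.3 2.12 -0.58 | x 52.7 z 305.2
1.4 2.17 -0.36 | x 74.4 z 308.8
1.5 2.2 -0.15 | x 96.4 z 310.3
1.6 2.2 0.07 | x 118.4 z 309.6
```

{"op": "drive_tool", "data": {"fingers": [1, 1, 1, 1, 1], "linear": [[0.23, 0, -2.19], [0.45, 0, -2.16], [0.66, 0, -2.1], [0.87, 0, -2.02], [1.06, 0, -1.93]], "rot": [[0, 0, 0], [0, 0, 0], [0, 0, 0], [0, 0, 0], [0, 0, 0]]}}

```text
time_s: 8.1
tool_pos: [0.4706, -0.0601, 0.1557]
orientation: [-3.138, -0.131, 0.002]
ft_force: [2.7, 2.3, -4.5]
width: 0.0298
finger_force: 26.1
```

```bash
python3 w.py
```

```text
t 8.1 case TCP mm [-88.3   0.5 155.7] toolx [ 1.     0.001 -0.001] toolz [-0.001  0.001 -1.   ] F [ 2.9  2.1 -4.5] w 29.8 ff 26.1 q [ 0.3  -0.3  -0.3  -0.   -1.57  1.36]
```

{"op": "drive_tool", "data": {"fingers": [1, 1, 1, 1, 1], "linear": [[1.25, 0, -1.81], [1.43, 0, -1.68], [1.59, 0, -1.53], [1.73, 0, -1.36], [1.86, 0, -1.18]], "rot": [[0, 0, 0], [0, 0, 0], [0, 0, 0], [0, 0, 0], [0, 0, 0]]}}

```text
time_s: 8.6
tool_pos: [0.5492, -0.0537, 0.2311]
orientation: [-3.139, -0.131, 0.003]
ft_force: [-0.4, 2.5, -3.1]
width: 0.0295
finger_force: 27.4
```

{"op": "drive_tool", "data": {"fingers": [1, 1, 1, 1, 1], "linear": [[1.97, 0, -0.99], [2.06, 0, -0.79], [2.12, 0, -0.58], [2.17, 0, -0.36], [2.2, 0, -0.15]], "rot": [[0, 0, 0], [0, 0, 0], [0, 0, 0], [0, 0, 0], [0, 0, 0]]}}

```text
time_s: 9.1
tool_pos: [0.6545, -0.0451, 0.2601]
orientation: [3.139, 0.131, -0.001]
ft_force: [-1.9, 2.1, 0.5]
width: 0.0294
finger_force: 29.9
```

{"op": "drive_tool", "data": {"fingers": [1, 1], "linear": [[1.5, 0, 0], [1.0, 0, 0]], "rot": [[0, 0, 0], [0, 0, 0]]}}

```text
time_s: 9.3
tool_pos: [0.6795, -0.0431, 0.2592]
orientation: [3.138, 0.131, -0.003]
ft_force: [-1.7, 2.2, -1.7]
width: 0.0293
finger_force: 30.4
```

```bash
python3 w.py
```

```text
t 9.3 case TCP mm [1.212e+02 2.000e-01 2.592e+02] toolx [ 1.     0.001 -0.002] toolz [-0.002 -0.    -1.   ] F [-1.5  2.3 -1.7] w 29.3 ff 30.4 q [ 0.23  0.28  0.46  0.   -1.76  1.42]
```

{"op": "drive_tool", "data": {"fingers": [-0.3, -0.3, -0.3, -0.3, -0.3], "linear": [[0, 0, 0], [0, 0, 0], [0, 0, 0], [0, 0, -2], [0, 0, -4]], "rot": [[0, 0, 0], [0, 0, 0], [0, 0, 0], [0, 0, 0], [0, 0, 0]]}}

```text
time_s: 9.8
tool_pos: [0.6774, -0.0431, 0.3178]
orientation: [3.139, 0.131, -0.009]
ft_force: [0.9, 0.0, 1.1]
width: 0.0555
finger_force: 0.0
```

{"op": "drive_tool", "data": {"fingers": [-0.3, -0.3, -0.3, -0.3, -0.3], "linear": [[-4.5, -2, 0], [-4.5, -2, 0], [-4.5, -2, 0], [-4.5, -2, 0], [-4.5, -2, 0]], "rot": [[0, 0, 0], [0, 0, 0], [0, 0, 0], [0, 0, 0], [0, 0, 0]]}}

```text
time_s: 10.3
tool_pos: [0.4441, 0.0374, 0.3203]
orientation: [-3.139, -0.129, -0.002]
ft_force: [0.1, 0.9, 1.3]
width: 0.0553
finger_force: 0.0
```

{"op": "drive_tool", "data": {"fingers": [-0.3, -0.3, -0.3], "linear": [[0, -5, 0], [0, -5, 0], [0, -5, 0]], "rot": [[0, 0, 0], [0, 0, 0], [0, 0, 0]]}}

```text
time_s: 10.6
tool_pos: [0.4326, 0.1882, 0.3217]
orientation: [-3.136, -0.13, -0.005]
ft_force: [2.3, 0.1, 0.6]
width: 0.0556
finger_force: 0.0
```

Run:
```python
from fit import *
import w; w.st()
d=snap('top','t5'); e=snap('side','s5')
a=cv2.resize(d['image'][130:230,270:400,::-1],None,fx=4,fy=4,interpolation=cv2.INTER_CUBIC)
b=cv2.resize(e['image'][60:270,230:430,::-1],None,fx=2,fy=2,interpolation=cv2.INTER_CUBIC)[-400:,-280:]
cv2.imwrite('pics/c5.png',(((np.hstack([a,b]))/255.)**.6*255).astype(np.uint8))
p=np.load('case.npy'); P=W(p,C([(40,-130,83),(40,14,83),(-45,100,109),(-66,100,109),(-24,100,109),(-94,-174,90)]))
print(((proj(t,P)-[270,130])*4).round(0))
```

```text
t 10.6 case TCP mm [-105.7  251.1  321.7] toolx [1.    0.    0.003] toolz [ 0.003  0.003 -1.   ] F [ 2.3 -0.1  0.6] w 55.6 ff 0.0 q [ 0.84 -0.25  0.04  0.   -1.86  0.81]
[[388. 141.]
 [231. 151.]
 [142. 246.]
 [144. 270.]
 [141. 223.]
 [449. 283.]]
```

View pics/c5.png

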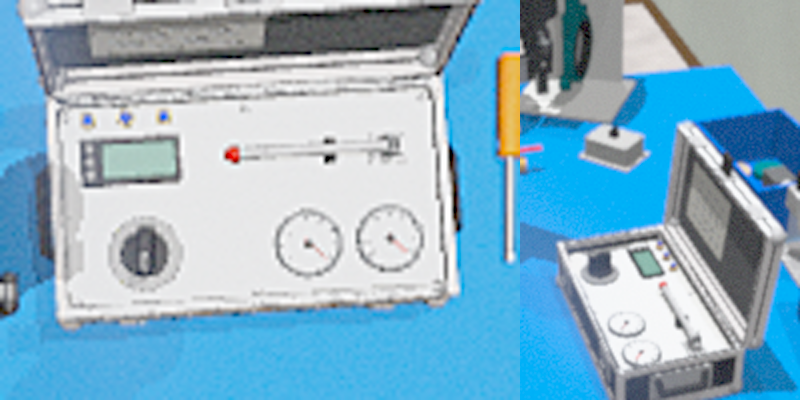

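The lid stands open on its hinge stop. The stay lies flat with its red ball at (232,154). The selector is at (147,250) and its bar points along the case's x, so it is at about angle 0. Next I'll turn the tool 90° and go to the ball.

{"op": "drive_tool", "data": {"fingers": [-0.3, -0.3, -0.3, -0.3, -0.3], "linear": [[0, 0, 0], [0, 0, 0], [0, 0, 0], [0, 0, 0], [0, 0, 0]], "rot": [[0, 0, 0.1428], [0, 0, 0.1428], [0, 0, 0.1428], [0, 0, 0.1428], [0, 0, 0.1428]]}}

```text
time_s: 11.2
tool_pos: [0.4336, 0.1864, 0.3208]
orientation: [-2.982, 0.984, -0.002]
ft_force: [-0.3, -0.1, 0.1]
width: 0.0559
finger_force: 0.0
```

{"op": "drive_tool", "data": {"fingers": [-0.3, -0.3, -0.3, -0.3, -0.3], "linear": [[0, 0, 0], [0, 0, 0], [0, 0, 0], [0, 0, 0], [0, 0, 0]], "rot": [[0, 0, 0.1428], [0, 0, 0.1428], [0, 0, 0.1428], [0, 0, 0.1428], [0, 0, 0.1428]]}}

```text
time_s: 11.7
tool_pos: [0.4337, 0.1863, 0.3208]
orientation: [-2.45, 1.964, -0.001]
ft_force: [0.5, 1.1, 0.7]
width: 0.0552
finger_force: 0.0
```

{"op": "drive_tool", "data": {"fingers": [-0.3, -0.3], "linear": [[0, 0, 0], [0, 0, 0]], "rot": [[0, 0, 0.1428], [0, 0, 0]]}}

```text
time_s: 11.9
tool_pos: [0.4337, 0.1865, 0.3207]
orientation: [-2.309, 2.128, -0.001]
ft_force: [-0.1, 0.5, 0.2]
width: 0.0552
finger_force: 0.0
```

{"op": "drive_tool", "data": {"fingers": [-0.3, -0.3, -0.3, -0.3, -0.3], "linear": [[4.2, -2.4, 0], [4.2, -2.4, 0], [4.2, -2.4, 0], [4.2, -2.4, 0], [4.2, -2.4, 0]], "rot": [[0, 0, 0], [0, 0, 0], [0, 0, 0], [0, 0, 0], [0, 0, 0]]}}

```text
time_s: 12.4
tool_pos: [0.5713, -0.0144, 0.3207]
orientation: [-2.316, 2.122, -0.001]
ft_force: [-0.0, 1.9, 0.5]
width: 0.0553
finger_force: 0.0
```

{"op": "drive_tool", "data": {"fingers": [-0.3, -0.3], "linear": [[2.7, -2.2, 0], [0, 0, 0]], "rot": [[0, 0, 0], [0, 0, 0]]}}

```text
time_s: 12.6
tool_pos: [0.5962, -0.0406, 0.3179]
orientation: [2.309, -2.125, -0.002]
ft_force: [0.2, 0.2, -0.7]
width: 0.0556
finger_force: 0.0
```

```bash
python3 w.py
```

```text
t 12.6 case TCP mm [ 38.4   9.5 317.9] toolx [ 0.    -1.     0.001] toolz [-0.003 -0.001 -1.   ] F [ 0.2  0.2 -0.7] w 55.6 ff 0.0 q [ 0.27  0.08  0.35  0.   -1.84 -0.18]
```

{"op": "drive_tool", "data": {"fingers": [-0.3, -0.3, -0.3, -0.3, -0.3], "linear": [[-0.3, 0, 4.5], [0, 0, 4.5], [0, 0, 4.5], [0, 0, 4.5], [0, 0, 4]], "rot": [[0, 0, 0], [0, 0, 0], [0, 0, 0], [0, 0, 0], [0, 0, 0]]}}

```text
time_s: 13.1
tool_pos: [0.5938, -0.0342, 0.0984]
orientation: [-2.316, 2.122, -0.0]
ft_force: [1.1, 0.1, 1.1]
width: 0.0555
finger_force: 0.0
```

{"op": "drive_tool", "data": {"fingers": [-0.3, -0.3, -0.3], "linear": [[0, 0, 2], [0, 0, 1], [0, 0, 0]], "rot": [[0, 0, 0], [0, 0, 0], [0, 0, 0]]}}

```text
time_s: 13.4
tool_pos: [0.5941, -0.0342, 0.0695]
orientation: [2.313, -2.124, -0.001]
ft_force: [0.7, -0.3, -0.1]
width: 0.0551
finger_force: 0.0
```

```bash
python3 w.py
python3 - <<'E'
from fit import *
e=snap('side','s6'); p=np.load('case.npy'); print(proj(s,W(p,C([(38,13,83),(38,13,67),(38,13,100),(38,13,120),(66,13,100),(10,13,100)]))).round(1))
g=e['image'].astype(int)
for y in range(160,215,1): print(y,' '.join('%3d'%v for v in g[y,336:376].mean(1)))
E
```

```text
t 13.4 case TCP mm [36.9 16.1 69.5] toolx [ 0.003 -1.     0.   ] toolz [-0.001 -0.    -1.   ] F [ 0.6 -0.4 -0.1] w 55.1 ff 0.0 q [ 0.28  0.05 -0.14  0.   -1.38 -0.19]
[[360.6 212.4]
 [360.4 216.2]
 [360.8 208.3]
 [361.  203.4]
 [368.7 206.8]
 [352.9 209.7]]
160 129 129 129 130 129 128 129 129 129 129 129 131 126 104  68  27  26  22  36  20  21  28  24  29  23  30  20  25  27  30  24  27  25  33  30  28  33  23  29  29
161 130 129 128 129 129 129 129 130 130 129 129 130 131 124  96  56  25  28  32  25  23  30  21  26  25  27  26  35  22  26  28  25  28  25  28  25  28  23  21  35
162 129 128 129 129 129 129 130 129 130 129 129 130 130 130 123  67  30  32  32  30  26  24  30  29  21  28  28  26  25  29  27  24  24  33  26  28  24  28  30  48
163 128 129 129 129 129 129 128 129 130 128 129 128 129 131 123  67  21  21  35  30  31  29  28  25  28  17  28  24  15  30  27  34  24  23  27  27  29  23  31  67
164 129 131 128 128 131 127 129 131 128 128 130 129 129 130 124  71  18  34  48  43  47  38  31  36  30  29  23  27  26  27  22  31  35  33  37  32  28  22  42  86
165 130 128 130 129 12
[... 7477 characters left out ...]
 121 120 122 122 119 119 123 112  82  46  57
211 158 201 215 220 220 219 219 221 222 222 221 220 221 222 222 221 223 224 223 223 224 220 200 123  72  63  73  90 114 119 120 123 122 122 122 121 122 108  72  55
212 213 221 222 221 221 222 222 221 221 220 220 219 221 220 220 222 224 222 221 222 222 224 211 134  71  67  74  77 102 115 124 126 129 134 135 134 123 119  98  57
213 226 221 221 221 220 221 222 222 219 222 221 220 223 221 221 220 221 221 222 223 223 230 220 147  78  81  96  88  91 103 116 139 152 159 159 151 131 119 109  77
214 232 225 222 220 220 220 222 219 221 221 222 221 221 220 222 220 223 222 222 227 232 241 232 150  83  87 102  98  94 100 115 145 157 159 158 154 138 122 114  99
```

Left fingertip ends near pixel (353,208), i.e. about z 105 at a reported 69.5. That confirms the ~33 mm offset. I'll descend 3 cm and pinch gently.

{"op": "drive_tool", "data": {"fingers": [-0.3, -0.3, -0.3, -0.3], "linear": [[0.3, 0, 1], [0, 0, 1], [0, 0, 0.8], [0, 0, 0]], "rot": [[0, 0, 0], [0, 0, 0], [0, 0, 0], [0, 0, 0]]}}

```text
time_s: 13.85
tool_pos: [0.594, -0.0373, 0.0403]
orientation: [2.31, -2.126, -0.003]
ft_force: [0.1, 0.6, -0.7]
width: 0.0556
finger_force: 0.0
```

{"op": "drive_tool", "data": {"fingers": [1, 1, 1, 1, 1], "linear": [[0, 0, 0], [0, 0, 0], [0, 0, 0], [0, 0, 0], [0, 0, 0]], "rot": [[0, 0, 0], [0, 0, 0], [0, 0, 0], [0, 0, 0], [0, 0, 0]], "squeeze": 20}}

```text
time_s: 14.35
tool_pos: [0.5968, -0.037, 0.0433]
orientation: [-2.31, 2.125, -0.005]
ft_force: [5.1, -0.6, -0.0]
width: 0.014
finger_force: 19.6
```

```bash
python3 w.py
python3 - <<'E'
import numpy as np
ph=np.arange(0,1.81,.15); y=14.4*np.cos(ph); z=14.4*np.sin(ph)
for i in range(12): print(round(ph[i+1],2),'toolx',round(y[i]-y[i+1],2),'toolz',round(z[i]-z[i+1],2))
E
```

```text
t 14.35 case TCP mm [39.3 13.1 43.3] toolx [ 0.001 -1.     0.   ] toolz [ 0.004 -0.    -1.   ] F [ 5. -1. -0.] w 14.0 ff 19.6 q [ 0.27  0.07 -0.17  0.   -1.33 -0.19]
0.15 toolx 0.16 toolz -2.15
0.3 toolx 0.48 toolz -2.1
0.45 toolx 0.79 toolz -2.01
0.6 toolx 1.08 toolz -1.87
0.75 toolx 1.35 toolz -1.68
0.9 toolx 1.59 toolz -1.46
1.05 toolx 1.79 toolz -1.21
1.2 toolx 1.95 toolz -0.93
1.35 toolx 2.06 toolz -0.63
1.5 toolx 2.14 toolz -0.31
1.65 toolx 2.16 toolz 0.01
1.8 toolx 2.13 toolz 0.33
```

{"op": "drive_tool", "data": {"fingers": [0.4, 0.4, 0.4, 0.4], "linear": [[0, 0, 0], [0, -0.2, 0], [0, 0, 0.5], [0, 0, 0]], "rot": [[0, 0, 0], [0, 0, 0], [0, 0, 0], [0, 0, 0]]}}

```text
time_s: 14.75
tool_pos: [0.5962, -0.037, 0.0359]
orientation: [2.311, -2.126, -0.002]
ft_force: [0.6, -0.4, -0.2]
width: 0.0258
finger_force: 0.0
```

{"op": "drive_tool", "data": {"fingers": [1, 1, 1, 1], "linear": [[0, 0, 0], [0, 0, 0], [0, 0, 0], [0, 0, 0]], "rot": [[0, 0, 0], [0, 0, 0], [0, 0, 0], [0, 0, 0]]}}

```text
time_s: 15.15
tool_pos: [0.5968, -0.0371, 0.037]
orientation: [2.312, -2.127, -0.0]
ft_force: [-1.4, -0.7, -1.9]
width: 0.0142
finger_force: 19.5
```

Same width, so the ball is held. I'll lift it along its arc.

{"op": "drive_tool", "data": {"fingers": [1, 1, 1, 1, 1], "linear": [[0.16, 0, -2.15], [0.48, 0, -2.1], [0.79, 0, -2.01], [1.08, 0, -1.87], [1.35, 0, -1.68]], "rot": [[0, 0, 0], [0, 0, 0], [0, 0, 0], [0, 0, 0], [0, 0, 0]]}}

```text
time_s: 15.65
tool_pos: [0.5999, -0.0757, 0.1359]
orientation: [2.312, -2.126, -0.001]
ft_force: [1.5, -2.3, -4.5]
width: 0.0143
finger_force: 19.5
```

```bash
python3 w.py
```

```text
t 15.65 case TCP mm [ 39.3 -25.7 135.9] toolx [ 0.001 -1.    -0.   ] toolz [-0.  0. -1.] F [ 1.3 -2.4 -4.5] w 14.3 ff 19.5 q [ 0.21  0.05 -0.01 -0.   -1.5  -0.12]
```

{"op": "drive_tool", "data": {"fingers": [1, 1, 1, 1, 1], "linear": [[1.59, 0, -1.46], [1.79, 0, -1.21], [1.95, 0, -0.93], [2.06, 0, -0.63], [2.14, 0, -0.31]], "rot": [[0, 0, 0], [0, 0, 0], [0, 0, 0], [0, 0, 0], [0, 0, 0]]}}

```text
time_s: 16.15
tool_pos: [0.6078, -0.1711, 0.1815]
orientation: [2.312, -2.127, -0.0]
ft_force: [-2.2, 0.2, -1.5]
width: 0.0143
finger_force: 19.6
```

{"op": "drive_tool", "data": {"fingers": [1, 1, 1], "linear": [[1.6, 0, 0], [1.4, 0, 0.1], [0.6, 0, 0.1]], "rot": [[0, 0, 0], [0, 0, 0], [0, 0, 0]]}}

```text
time_s: 16.45
tool_pos: [0.6108, -0.2062, 0.1792]
orientation: [-2.311, 2.126, 0.002]
ft_force: [-7.2, 11.1, 8.6]
width: 0.014
finger_force: 20.8
```

```bash
python3 w.py
```

```text
t 16.45 case TCP mm [  39.3 -156.7  179.2] toolx [ 0.    -1.    -0.002] toolz [-0.     0.002 -1.   ] F [-6.3 11.7  8.6] w 14.0 ff 20.8 q [-0.02  0.16  0.18 -0.   -1.59  0.1 ]
```

The stay is against its stop, with 11 N of push-back. I'll release, rise, turn back and go to the tab.

{"op": "drive_tool", "data": {"fingers": [-0.3, -0.3, -0.3, -0.3, -0.3], "linear": [[0, 0, 0], [0, 0, 0], [0, 0, 0], [0, 0, -2], [0, 0, -4]], "rot": [[0, 0, 0], [0, 0, 0], [0, 0, 0], [0, 0, 0], [0, 0, 0]]}}

```text
time_s: 16.95
tool_pos: [0.61, -0.2054, 0.2351]
orientation: [2.31, -2.124, -0.009]
ft_force: [1.0, 0.5, 1.0]
width: 0.0557
finger_force: 0.0
```

{"op": "drive_tool", "data": {"fingers": [-0.3, -0.3, -0.3, -0.3, -0.3], "linear": [[0, 0, -4.5], [0, 0, -3.5], [0, 0, 0], [0, 0, 0], [0, 0, 0]], "rot": [[0, 0, 0], [0, 0, 0], [0, 0, -0.1428], [0, 0, -0.1428], [0, 0, -0.1428]]}}

```text
time_s: 17.45
tool_pos: [0.6115, -0.2059, 0.3186]
orientation: [-2.716, 1.578, -0.001]
ft_force: [0.7, -1.2, -0.3]
width: 0.0552
finger_force: 0.0
```

{"op": "drive_tool", "data": {"fingers": [-0.3, -0.3, -0.3, -0.3, -0.3], "linear": [[0, 0, 0], [0, 0, 0], [0, 0, 0], [0, 0, 0], [0, 0, 0]], "rot": [[0, 0, -0.1428], [0, 0, -0.1428], [0, 0, -0.1428], [0, 0, -0.1428], [0, 0, -0.1428]]}}

```text
time_s: 17.95
tool_pos: [0.6114, -0.206, 0.3184]
orientation: [3.096, -0.53, 0.0]
ft_force: [-0.2, 0.0, -0.3]
width: 0.0557
finger_force: 0.0
```

{"op": "drive_tool", "data": {"fingers": [-0.3, -0.3, -0.3, -0.3], "linear": [[0, 0, 0], [0, 0, 0], [0, 0, 0], [0, 0, 0]], "rot": [[0, 0, -0.1428], [0, 0, -0.1428], [0, 0, -0.1428], [0, 0, 0]]}}

```text
time_s: 18.35
tool_pos: [0.6113, -0.206, 0.3184]
orientation: [3.139, 0.133, 0.0]
ft_force: [-0.1, -1.1, 1.2]
width: 0.0558
finger_force: 0.0
```

```bash
python3 w.py
```

```text
t 18.35 case TCP mm [  39.8 -156.5  318.4] toolx [1.    0.002 0.   ] toolz [ 0. -0. -1.] F [-0.2 -1.   1.2] w 55.8 ff 0.0 q [-0.02  0.21  0.5   0.   -1.85  1.67]
```

{"op": "drive_tool", "data": {"fingers": [-0.3, -0.3, -0.3, -0.3, -0.3], "linear": [[0, 0, -1.5], [2.2, -3.9, 0], [2.3, -3.9, 0], [2.3, -3.9, 0], [2.3, -3.9, 0]], "rot": [[0, 0, 0], [0, 0, 0], [0, 0, 0], [0, 0, 0], [0, 0, 0]]}}

```text
time_s: 18.85
tool_pos: [0.6894, -0.0415, 0.3337]
orientation: [3.139, 0.124, 0.001]
ft_force: [0.6, -0.2, 0.8]
width: 0.0553
finger_force: 0.0
```

{"op": "drive_tool", "data": {"fingers": [-0.3, -0.3, -0.3, -0.3], "linear": [[0, 0, 3], [0, 0, 3], [0, 0, 1], [0, 0, 0]], "rot": [[0, 0, 0], [0, 0, 0], [0, 0, 0], [0, 0, 0]]}}

```text
time_s: 19.25
tool_pos: [0.6882, -0.0433, 0.262]
orientation: [3.138, 0.127, -0.005]
ft_force: [0.3, 0.4, -0.1]
width: 0.0555
finger_force: 0.0
```

{"op": "drive_tool", "data": {"fingers": [1, 1, 1, 1], "linear": [[0, 0, 0], [0, 0, 0], [0, 0, 0], [0, 0, 0]], "rot": [[0, 0, 0], [0, 0, 0], [0, 0, 0], [0, 0, 0]], "squeeze": 25}}

```text
time_s: 19.65
tool_pos: [0.6892, -0.0423, 0.2666]
orientation: [-3.137, -0.131, -0.006]
ft_force: [-1.9, 4.8, 2.6]
width: 0.0296
finger_force: 27.8
```

```bash
python3 w.py
```

```text
t 19.65 case TCP mm [1.310e+02 2.000e-01 2.666e+02] toolx [1.    0.001 0.004] toolz [ 0.004  0.001 -1.   ] F [-1.5  4.9  2.6] w 29.6 ff 27.8 q [ 0.23  0.31  0.51 -0.   -1.77  1.43]
```

Run:
```python
import numpy as np
th=1.66-np.arange(0,13)*.055; x=-22.4*np.cos(th)+1.2*np.sin(th); z=22.4*np.sin(th)+1.2*np.cos(th)
for i in range(12): print(round(th[i+1],3),[round(x[i+1]-x[i],2),0,round(-(z[i+1]-z[i]),2)])
```

```text
1.605 [np.float64(-1.23), 0, np.float64(-0.14)]
1.55 [np.float64(-1.23), 0, np.float64(-0.07)]
1.495 [np.float64(-1.23), 0, np.float64(-0.01)]
1.44 [np.float64(-1.23), 0, np.float64(0.06)]
1.385 [np.float64(-1.23), 0, np.float64(0.13)]
1.33 [np.float64(-1.22), 0, np.float64(0.2)]
1.275 [np.float64(-1.21), 0, np.float64(0.26)]
1.22 [np.float64(-1.19), 0, np.float64(0.33)]
1.165 [np.float64(-1.17), 0, np.float64(0.39)]
1.11 [np.float64(-1.15), 0, np.float64(0.46)]
1.055 [np.float64(-1.12), 0, np.float64(0.52)]
1.0 [np.float64(-1.09), 0, np.float64(0.58)]
```

{"op": "drive_tool", "data": {"fingers": [1, 1, 1, 1, 1], "linear": [[-1.23, 0, -0.14], [-1.23, 0, -0.07], [-1.23, 0, 0], [-1.23, 0, 0.06], [-1.23, 0, 0.13]], "rot": [[0, 0, 0], [0, 0, 0], [0, 0, 0], [0, 0, 0], [0, 0, 0]]}}

```text
time_s: 20.15
tool_pos: [0.6283, -0.0472, 0.2667]
orientation: [-3.137, -0.131, -0.009]
ft_force: [0.6, 5.7, 1.8]
width: 0.0292
finger_force: 28.1
```

```bash
python3 w.py
```

```text
t 20.15 case TCP mm [ 69.9   0.3 266.7] toolx [1.    0.001 0.006] toolz [ 0.006  0.002 -1.   ] F [1.  5.6 1.8] w 29.2 ff 28.1 q [ 0.24  0.13  0.31 -0.   -1.74  1.41]
```

{"op": "drive_tool", "data": {"fingers": [1, 1, 1, 1], "linear": [[-1.22, 0, 0.2], [-1.21, 0, 0.26], [-1.19, 0, 0.33], [-1.17, 0, 0.39]], "rot": [[0, 0, 0], [0, 0, 0], [0, 0, 0], [0, 0, 0]]}}

```text
time_s: 20.55
tool_pos: [0.5804, -0.0511, 0.2551]
orientation: [-3.136, -0.131, -0.01]
ft_force: [0.1, 6.4, 3.4]
width: 0.0291
finger_force: 28.7
```

{"op": "drive_tool", "data": {"fingers": [1, 1, 1], "linear": [[-0.6, 0, 0.23], [-0.55, 0, 0.23], [0, 0, 0]], "rot": [[0, 0, 0], [0, 0, 0], [0, 0, 0]]}}

```text
time_s: 20.85
tool_pos: [0.5688, -0.0521, 0.2505]
orientation: [-3.136, -0.131, -0.009]
ft_force: [-0.5, 6.0, 3.6]
width: 0.0292
finger_force: 28.9
```

```bash
python3 w.py
```

```text
t 20.85 case TCP mm [ 10.2   0.4 250.5] toolx [1.    0.001 0.006] toolz [ 0.006  0.002 -1.   ] F [0.  6.  3.6] w 29.2 ff 28.9 q [ 0.26 -0.03  0.11 -0.   -1.71  1.4 ]
```

{"op": "drive_tool", "data": {"fingers": [1, 1, 1], "linear": [[-0.45, 0, 0.22], [-0.45, 0, 0.22], [0, 0, 0]], "rot": [[0, 0, 0], [0, 0, 0], [0, 0, 0]]}}

```text
time_s: 21.15
tool_pos: [0.56, -0.0528, 0.2465]
orientation: [-3.136, -0.131, -0.009]
ft_force: [-1.9, 6.2, 4.8]
width: 0.0291
finger_force: 29.1
```

{"op": "drive_tool", "data": {"fingers": [1, 1], "linear": [[-0.35, 0, 0.2], [0, 0, 0]], "rot": [[0, 0, 0], [0, 0, 0]]}}

```text
time_s: 21.35
tool_pos: [0.5566, -0.0531, 0.2447]
orientation: [-3.136, -0.132, -0.01]
ft_force: [-3.6, 7.2, 5.2]
width: 0.0292
finger_force: 29.2
```

{"op": "drive_tool", "data": {"fingers": [1, 1], "linear": [[-0.3, 0, 0.2], [0, 0, 0]], "rot": [[0, 0, 0], [0, 0, 0]]}}

```text
time_s: 21.55
tool_pos: [0.5536, -0.0533, 0.2431]
orientation: [-3.136, -0.132, -0.01]
ft_force: [-4.1, 7.5, 7.0]
width: 0.0294
finger_force: 29.5
```

```bash
python3 w.py
```

```text
t 21.55 case TCP mm [ -5.1   0.4 243.1] toolx [1.    0.001 0.007] toolz [ 0.007  0.002 -1.   ] F [-3.5  7.8  7. ] w 29.4 ff 29.5 q [ 0.26 -0.07  0.06 -0.   -1.69  1.39]
```

Run:
```python
from fit import *
p=np.load('case.npy'); d=snap('side','s7'); x0,y0,f=290,80,5
a=cv2.resize(d['image'][y0:y0+115,x0:x0+150,::-1],None,fx=f,fy=f,interpolation=cv2.INTER_CUBIC); a=((a/255.)**.6*255).astype(np.uint8)
for th,c in((.98,(0,0,255)),(1.05,(0,255,0)),(1.12,(255,0,255))):
    L=np.array([(-200,-180,28),(-200,180,28),(-200,-180,0),(0,-180,0)],float); co,si=np.cos(th),np.sin(th)
    Q=np.c_[100+L[:,0]*co+L[:,2]*si,L[:,1],90-L[:,0]*si+L[:,2]*co]
    q=(((proj(s,W(p,Q/1e3))-[x0,y0])*f)).astype(int); print(th,q.tolist())
    for i in range(3): cv2.line(a,tuple(map(int,q[[1,0,2,3][i]])),tuple(map(int,q[[1,0,2,3][i+1]])),c,1)
cv2.imwrite('pics/s7c.png',a)
```

```text
0.98 [[440, 595], [243, 304], [399, 625], [557, 815]]
1.05 [[462, 582], [261, 294], [420, 610], [557, 815]]
1.12 [[485, 571], [280, 284], [441, 597], [557, 815]]
```

View pics/s7c.png

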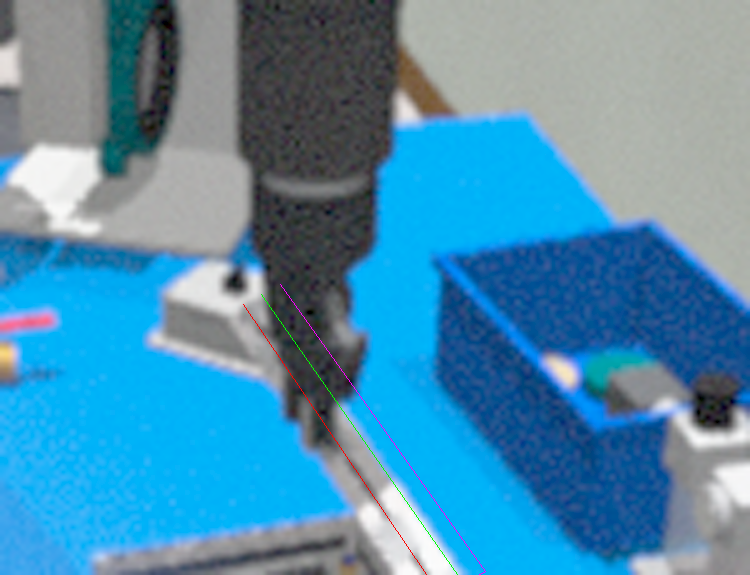

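The lid's outer edge lies along the green 1.05 rad line (about 1.06), so it rests on the stay. Releasing now.

{"op": "drive_tool", "data": {"fingers": [0.2, -0.1, -0.4, -0.4, -0.4], "linear": [[0, 0, 0], [0, 0, 0], [0, 0, 0], [0, 0, 0], [0, 0, 0]], "rot": [[0, 0, 0], [0, 0, 0], [0, 0, 0], [0, 0, 0], [0, 0, 0]]}}

```text
time_s: 22.1
tool_pos: [0.5529, -0.0548, 0.2389]
orientation: [3.139, 0.13, -0.0]
ft_force: [0.9, -0.6, 1.0]
width: 0.0597
finger_force: 0.0
```

{"op": "drive_tool", "data": {"fingers": [-0.4, -0.4, -0.4, -0.4, -0.4], "linear": [[0, 0, -1], [0, 0, -2.5], [0, 0, -3.5], [0, 0, -2], [0, 0, 0]], "rot": [[0, 0, 0], [0, 0, 0], [0, 0, 0], [0, 0, 0], [0, 0, 0]]}}

```text
time_s: 22.6
tool_pos: [0.5537, -0.0551, 0.3335]
orientation: [3.139, 0.13, 0.01]
ft_force: [0.2, -0.4, 0.3]
width: 0.06
finger_force: 0.0
```

```bash
python3 w.py
python3 - <<'E'
from fit import *
p=np.load('case.npy'); d=snap('side','s8'); g=d['image'].astype(int)
def q(th,y):
    L=np.array([(-200+i,y,28) for i in(0,40,80)],float); c,s_=np.cos(th),np.sin(th)
    return proj(s,W(p,np.c_[100+L[:,0]*c+L[:,2]*s_,L[:,1],90-L[:,0]*s_+L[:,2]*c]/1e3)).round(1).tolist()
for th in(.98,1.05,1.12): print(th,[q(th,y)[0] for y in(-130,-70,100,150)])
for y in (190,180,150,144): print(y,330 if y>160 else 335,[tuple(v) for v in g[y,(350 if y>160 else 335):(390 if y>160 else 370):2]] and ' '.join('%d/%d'%(v[0],v[2]) for v in g[y,(350 if y>160 else 335):(392 if y>160 else 370)]))
E
```

```text
t 22.6 case TCP mm [ -5.1  -1.4 333.5] toolx [ 1.    -0.     0.006] toolz [ 0.006 -0.001 -1.   ] F [ 0.2 -0.4  0.3] w 60.0 ff 0.0 q [ 0.26 -0.02  0.27  0.   -1.86  1.39]
0.98 [[371.5, 189.4], [364.2, 178.7], [346.1, 151.8], [341.3, 144.9]]
1.05 [[375.9, 187.0], [368.4, 176.3], [349.9, 149.7], [345.1, 142.8]]
1.12 [[380.3, 184.9], [372.7, 174.3], [353.8, 147.9], [348.9, 141.0]]
190 330 39/43 53/52 50/54 55/60 60/61 68/72 75/74 83/81 74/78 75/83 72/80 51/56 54/53 74/71 92/90 136/137 185/186 189/192 190/195 188/193 188/192 192/197 179/185 195/199 239/242 246/248 246/247 234/246 150/243 56/243 1/244 0/245 0/243 0/244 0/243 0/243 0/243 0/243 0/242 0/245 0/243 0/244
180 330 0/244 0/243 0/244 0/243 0/244 0/244 0/244 14/243 78/240 169/240 230/235 237/234 229/226 180/176 118/119 92/90 129/127 167/166 196/191 231/227 228/238 152/239 63/244 0/244 0/245 0/244 0/244 0/244 0/243 0/244 0/244 0/244 0/244 0/244 0/243 0/244 0/243 0/244 0/244 0/243 0/240 0/232
150 335 81/81 76/78 78/78 81/79 101/101 110/112 115/117 110/114 114/116 109/110 112/114 121/124 132/132 147/146 148/146 121/170 77/234 17/244 0/244 0/245 0/244 0/243 0/244 0/244 0/243 0/245 0/244 0/244 0/244 0/243 0/245 0/244 0/243 0/244 0/244
144 335 92/91 127/128 129/127 114/115 104/106 90/93 109/108 145/143 157/155 154/151 139/140 113/112 83/80 75/75 70/73 69/88 54/151 41/213 54/195 64/136 58/121 58/140 56/156 58/173 45/210 6/240 0/245 0/244 0/243 0/243 0/243 0/244 0/244 0/244 0/242
```

The lid's outer edge at row 190 is at column 378, matching 1.05 rad exactly, so it holds. Now the selector. I'll push its front end with the shut fingers so the tool stays clear of the propped lid.

{"op": "drive_tool", "data": {"fingers": [1, 1, 1, 1], "linear": [[-2.8, -3.4, 0], [-2.8, -3.5, 0], [0, 0, 0], [0, 0, 0]], "rot": [[0, 0, 0], [0, 0, 0], [0, 0, 0], [0, 0, 0]]}}

```text
time_s: 23.05
tool_pos: [0.4908, 0.0101, 0.3289]
orientation: [-3.139, -0.134, -0.0]
ft_force: [-0.7, 0.8, -0.4]
width: 0.0012
finger_force: 0.0
```

{"op": "drive_tool", "data": {"fingers": [1, 1, 1, 1, 1], "linear": [[0, 0, 4.5], [0, 0, 4.5], [0, 0, 4.5], [0, 0, 4.5], [0, 0, 4]], "rot": [[0, 0, 0], [0, 0, 0], [0, 0, 0], [0, 0, 0], [0, 0, 0]]}}

```text
time_s: 23.55
tool_pos: [0.4906, 0.0084, 0.1056]
orientation: [3.138, 0.128, -0.004]
ft_force: [1.0, 0.1, 0.4]
width: 0.0002
finger_force: 0.0
```

{"op": "drive_tool", "data": {"fingers": [1, 1, 1, 1], "linear": [[0, 0, 3], [0, 0, 1.5], [0, 0, 1], [0, 0, 0]], "rot": [[0, 0, 0], [0, 0, 0], [0, 0, 0], [0, 0, 0]]}}

```text
time_s: 23.95
tool_pos: [0.4912, 0.009, 0.0534]
orientation: [3.138, 0.13, -0.002]
ft_force: [-0.5, -0.4, 0.9]
width: -0.0002
finger_force: 0.0
```

```bash
python3 w.py
```

```text
t 23.95 case TCP mm [-62.1  67.7  53.4] toolx [ 1.    -0.    -0.001] toolz [-0.001 -0.001 -1.   ] F [-0.5 -0.4  0.9] w -0.2 ff 0.0 q [ 0.43 -0.23 -0.43  0.   -1.37  1.22]
```

{"op": "drive_tool", "data": {"fingers": [1, 1, 1, 1, 1], "linear": [[0, -0.4, 0], [0, -0.4, 0], [-0.3, -0.22, 0], [-0.3, -0.22, 0], [0, 0, 0]], "rot": [[0, 0, 0], [0, 0, 0], [0, 0, 0.1428], [0, 0, 0.1428], [0, 0, 0]]}}

```text
time_s: 24.45
tool_pos: [0.4851, 0.0224, 0.0553]
orientation: [-3.125, 0.318, -0.003]
ft_force: [-0.1, 0.7, -0.4]
width: 0.0005
finger_force: 0.0
```

{"op": "drive_tool", "data": {"fingers": [1, 1, 1, 1], "linear": [[-0.3, -0.22, 0], [-0.3, -0.22, 0], [-0.3, -0.22, 0], [0, 0, 0]], "rot": [[0, 0, 0.1428], [0, 0, 0.1428], [0, 0, 0.1428], [0, 0, 0]]}}

```text
time_s: 24.85
tool_pos: [0.4785, 0.031, 0.0549]
orientation: [2.988, -0.97, 0.001]
ft_force: [-1.7, -1.4, 1.2]
width: -0.0001
finger_force: 1.3
```

```bash
python3 w.py
```

```text
t 24.85 case TCP mm [-72.9  90.7  54.9] toolx [ 0.758 -0.652  0.001] toolz [ 0.001 -0.    -1.   ] F [-1.9 -1.2  1.2] w -0.1 ff 1.3 q [ 0.49 -0.26 -0.45  0.   -1.38  0.46]
```

{"op": "drive_tool", "data": {"fingers": [1, 1, 1, 1], "linear": [[-0.3, -0.22, 0], [-0.3, -0.22, 0], [-0.3, -0.22, 0], [0, 0, 0]], "rot": [[0, 0, 0.1428], [0, 0, 0.1428], [0, 0, 0.1428], [0, 0, 0]]}}

```text
time_s: 25.25
tool_pos: [0.4764, 0.0423, 0.0543]
orientation: [2.715, -1.581, -0.001]
ft_force: [-3.1, 0.5, 1.9]
width: 0.0
finger_force: 1.6
```

{"op": "drive_tool", "data": {"fingers": [1, 1, 1, 1], "linear": [[-0.3, -0.22, 0], [-0.3, -0.22, 0], [-0.3, -0.22, 0], [0, 0, 0]], "rot": [[0, 0, 0.1428], [0, 0, 0.1428], [0, 0, 0.1428], [0, 0, 0]]}}

```text
time_s: 25.65
tool_pos: [0.4793, 0.0535, 0.0539]
orientation: [-2.317, 2.121, 0.002]
ft_force: [-3.2, 1.4, 0.1]
width: 0.0005
finger_force: 1.6
```

```bash
python3 w.py
```

```text
t 25.65 case TCP mm [-70.2 113.   53.9] toolx [ 0.005 -1.    -0.001] toolz [-0.001  0.001 -1.   ] F [-3.1  1.7  0.1] w 0.5 ff 1.6 q [ 0.53 -0.25 -0.45 -0.   -1.38 -0.44]
```

{"op": "drive_tool", "data": {"fingers": [1, 1], "linear": [[0, -0.2, 0], [0, 0, 0]], "rot": [[0, 0, 0], [0, 0, 0]]}}

```text
time_s: 25.85
tool_pos: [0.4814, 0.053, 0.0538]
orientation: [2.319, -2.119, -0.001]
ft_force: [-3.4, 2.0, -0.3]
width: 0.0001
finger_force: 1.2
```

{"op": "drive_tool", "data": {"fingers": [1, 1], "linear": [[0, -0.2, 0], [0, 0, 0]], "rot": [[0, 0, 0], [0, 0, 0]]}}

```text
time_s: 26.05
tool_pos: [0.4834, 0.0531, 0.0538]
orientation: [2.314, -2.124, -0.001]
ft_force: [-3.0, 2.4, -0.3]
width: -0.0002
finger_force: 1.7
```

{"op": "drive_tool", "data": {"fingers": [1, 1], "linear": [[0, -0.2, 0], [0, 0, 0]], "rot": [[0, 0, 0], [0, 0, 0]]}}

```text
time_s: 26.25
tool_pos: [0.4838, 0.0532, 0.0538]
orientation: [2.312, -2.123, -0.005]
ft_force: [-12.7, 4.0, 4.8]
width: 0.0002
finger_force: 6.5
```

{"op": "drive_tool", "data": {"fingers": [1, 1, 1, 1, 1], "linear": [[0, -0.1, 0], [0, 0, 0], [0, 0.5, 0], [0, 0.4, 0], [0, 0, -2]], "rot": [[0, 0, 0], [0, 0, 0], [0, 0, 0], [0, 0, 0], [0, 0, 0]]}}

```text
time_s: 26.75
tool_pos: [0.4762, 0.0517, 0.072]
orientation: [2.31, -2.124, -0.002]
ft_force: [0.6, -0.2, -0.2]
width: 0.0001
finger_force: 0.0
```

{"op": "drive_tool", "data": {"fingers": [1, 1, 1, 1, 1], "linear": [[0, 0, -4], [0, 0, -4], [0, 2, -4], [0, 2, -4], [0, 0, 0]], "rot": [[0, 0, 0], [0, 0, 0], [0, 0, 0], [0, 0, 0], [0, 0, 0]]}}

```text
time_s: 27.25
tool_pos: [0.4392, 0.0486, 0.2418]
orientation: [-2.304, 2.119, -0.011]
ft_force: [0.7, 0.1, -0.2]
width: 0.0001
finger_force: 0.0
```

{"op": "drive_tool", "data": {"fingers": [1, 1, 1, 1, 1], "linear": [[-4, 0, 0], [-4, 0, 0], [-4, 0, 0], [0, 0, 0], [0, 0, 0]], "rot": [[0, 0, 0], [0, 0, 0], [0, 0, 0], [0, 0, 0], [0, 0, 0]]}}

```text
time_s: 27.75
tool_pos: [0.4279, 0.1691, 0.2341]
orientation: [-2.314, 2.125, -0.002]
ft_force: [0.0, -1.4, -1.1]
width: -0.0
finger_force: 0.0
```

Run:
```python
from fit import *
import w; w.st()
d=snap('top','t9'); e=snap('side','s9'); p=np.load('case.npy')
c=proj(t,W(p,C([(-47,98,109)])))[0]; print('sel px',c)
g=d['image'].astype(int).mean(2); x,y=c.round().astype(int)
for j in range(y-8,y+10): print(j,' '.join('%3d'%v for v in g[j,x-9:x+11]))
print(' '.join('%d/%d'%(v[0],v[2]) for v in e['image'][190,372:384]))
# bar angle by moments of dark pixels
yy,xx=np.mgrid[y-8:y+10,x-9:x+11];
```

```text
t 27.75 case TCP mm [-111.9  232.5  234.1] toolx [ 0.002 -1.     0.   ] toolz [ 0.001 -0.    -1.   ] F [-0.1 -1.4 -1.1] w -0.0 ff 0.0 q [ 0.82 -0.33 -0.18  0.   -1.72 -0.73]
sel px [306.14308394 192.05772477]
184 217 220 221 222 223 228 176 192 151 158 150 148 212 229 225 221 219 220 218 218
185 217 219 223 227 190 167 146 157 144 151 143 144 165 160 212 227 222 221 217 220
186 218 221 226 148 157 148 155 159 163 168 166 160 155 145 162 149 230 223 219 219
187 222 227 162 142 155 162 167 109  95  95  92 144 164 156 153 143 193 224 221 219
188 221 141 150 159 163 114  88  59  54  50  44  74  85 135 161 152 156 230 221 219
189 223 134 153 161 116  66  62  62  61  72  63  60  57  81 169 164 149 195 223 220
190 208 146 159 191  35  38  39  48  45  47  49  39  44  42 109 110 159 162 231 222
191 161 175 179 103  48  53  52  54  56  53  58  56  52  45  46  66 148 154 180 225
192 152 179 184 115 157 157 177 175 112  67  68  72  69  66  41  55 143 153 163 228
193 154 161 170  60 103 103 112 108  89  71  64  68  52  53  42 136 169 175 166 225
194 156 157 164  62  42  44  32  34  35  37  33  38  23  14  48 180 169 175 170 226
195 158 154 162 120  48  48  42  61  56  58  51  55  51  44  57 193 178 182 199 224
196 178 157 162 159  51  63  68  75  77  73  68  71  68  62 143 190 178 162 223 222
197 218 142 179 180 154  53  67  74  72  78  70  73  57  81 190 187 183 140 224 220
198 223 173 179 183 184 151  79  52  58  64  51  49  88 184 182 179 160 220 223 219
199 219 215 185 180 182 181 179 153 113 122 182 183 179 186 182 174 140 228 222 219
200 219 218 216 144 178 181 184 183 181 176 186 184 181 176 145 182 216 223 218 219
201 218 219 223 214 182 151 178 183 181 181 182 182 163 186 217 219 221 220 221 218
179/185 197/203 240/242 246/249 246/247 236/246 153/244 55/244 0/244 0/245 0/245 0/244
```

The selector bar now lies across the case, with its pointer line level at row 192, and it met its stop firmly. The lid edge hasn't moved (row 190, column 378). Handing in.

```bash
python3 -c "
from cell import r; print(r.hand_in())"
```

```text
the job is handed in; nothing more can be done
None
```

The job is handed in: the stay is up, the lid rests propped on it at about 1.05 rad, and the selector is turned on against its stop. This took about 28 s, no loose part was knowingly touched (their final positions weren't re-measured), and the hand-in returned no verdict.

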